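Open the filling tank of the pastry depositor

ROBOT

A 7-joint arm with a two-finger parallel gripper is mounted at the origin on the work surface. World frame = base frame: x ahead of the robot, y to its left, z up, the work surface at z = 0. Lengths are in m, angles in rad, forces in N, time in s.
With the tool pointing down it reaches from about 0.4 to 0.85 m from the base axis. Payload 4.4 kg.
Tool frame: the origin (TCP) lies at the very end of the fingers, on their centre line; the grasp point (between the pads) lies r.grasp_offset behind it (r.grasp_offset is the distance from the TCP to the grasp point, in m); z points along the fingers, y is the line along which they close (so a half turn about z gives the same grasp; the last joint's range is limited). The gripper opens to 94 mm and grips with 3 to 60 N. Pads are 16 mm wide; open, the fingers measure 119 mm over their backs; the gripper's body (75 mm by 177 mm) begins 78 mm behind the grasp point.
Start: joints at [-0.066, 0.628, 0.038, 1.517, -0.027, 0.996, -0.02], TCP at [0.65, 0, 0.205] pointing down, gripper open.
Joint ranges: [-3.06, 3.06], [-0.37, 2.12], [-1.25, 1.32], [0.18, 2.47], [-1.1, 4.24], [0.23, 1.98], [-2.94, 2.94]. Speed limits (rad/s): [2.57, 2.57, 3.14, 3.14, 3.14, 3.14, 3.14].

INTERFACE

Orientations are given as [roll, pitch, yaw] about the fixed x, y, z axes, in that order (R = Rz(yaw) Ry(pitch) Rx(roll)).
In Python, from station import r, vision gives the robot as it stands. The module is installed in compiled form; this text tells all that it offers.
- The arm moves only by the tool move_arm, never from a script. Its argument "rows" is a list of rows, each a list of 7 numbers: the shift along the world's x, y, z in mm, then the turn, a rotation vector about the world's x, y, z in degrees, then the closure, from 0 (fully open) to 1 (shut). In form: [[tx, ty, tz, wx, wy, wz, fingers], ...]. A call has 1 to 12 rows; each row shifts and turns the commanded pose from where the row before left it; what a row does not reach is not made up. A row lasts 1/12 s, in which the tool goes at most 41.7 mm and 7.16 degrees, less where a joint would pass 70% of its speed; a pose out of reach is approached as far as the arm can. A call is refused whole if a number of a shift passes 41.7 or a number of a turn 7.16, either way. A call with a gripper value outside its range is refused whole. The fingers move at their own pace and stop on an object; "force" is the grip in N (left out, the last holds). Time passes only in rows, so rows that do not move let the fingers close. It gives the time, the measured TCP pose, the force, the opening and the grip force at its end, in the units of the state.
- r.get_state(): the state, without advancing time (a new reading comes with each control period).
- vision.read_camera(name): name is "scene" or "side" or "wrist"; returns a dict with "color" (420x560x3 uint8, red, green, blue), "depth" (420x560 float32, m along the optical axis (not along the pixel's ray), 0 where there is no reading), "intrinsics" (3x3 intrinsics, pixels), "dist_coeffs" ([k1, k2, p1, p2, k3] as OpenCV has them; the pictures are not rectified), "rvec" (rotation vector, rad) and "tvec" (3), from world to camera coordinates, as OpenCV has them. Camera axes: x right, y down, z forward; pixel columns grow to the right and rows downward; lengths in m; the calibration is good to about 2 mm. A picture is of the moment at which its call begins.
- r.hand_in(): hands the job in; it is judged then, once.
The state is a dict: "t": time; "qpos": joint angles; "qd": joint speeds; "joint_efforts": joint torques, N m; "position": TCP position; "tool_rot": TCP orientation; "contact_force": force on the tool from outside, world axes, zero at the start; "ft_torque": the same for the moment, N m; "finger_gap": finger opening in m; "finger_force": force on a finger pad.
Only numpy, scipy, OpenCV 4.12 (cv2) and the standard library are available. Lean on these libraries where they do the work, as an engineer would, in place of code of your own. Each camera call takes 0.05 s, during which the arm holds its last target. There are 200 camera calls.

TASK

Slide the depositor's carriage by its orange grip along the rails, all the way to the red end stops, so that the blue-winged tank cap is uncovered. Then unscrew the cap: its quick thread may be right- or left-handed, so try it both ways, turn it fully round to its open stop in the way that it gives, and only then lift it straight off. Finish while still holding the cap in the gripper, steady and at least 6 cm above its port, touching nothing but the gripper, with the carriage still at the red stops and the pastries and other loose things left where they are.

Things in the scene. Friction and masses are not known exactly. Their poses are not given: they have to be found in the camera images.
- depositor: Fixed steel pastry depositor, 230 (x) x 350 (y) x 80 mm high. Origin: centre of its underside, on the work surface; x, y along its sides, z up; yaw within 0.3 rad of the world's. On its deck two rails, 10 mm high, run along y at x = -98 and +98 mm, with red end stops 26 mm high at the +y end. An 84 mm square flange, 8 mm high, surrounds the tank port at x = 0, y = -75 mm.
- carriage (a joint): Position (m) of the carriage along the rails, towards the depositor's +y: 0 = right over the cap, 0.17 = against the red end stops. It stays where it is left; about 3 to 5 N slides it. It is an aluminium bridge 212 (x) x 100 (y) mm, its top 66 mm above the deck; its plate passes about 8 mm above the cap.
- carriage_grip (a point): Point to grip on the carriage's upright orange grip: a block 60 (depositor x) x 14 (y) x 46 mm high; the point is in its middle, 15 mm below its top, 177 mm above the work surface, 45 mm towards -x of the carriage's middle. A black motor 48 mm wide, 54 mm high stands on the carriage 107 mm towards +x of it.
- cap: Loose tank cap, 0.15 to 0.3 kg: white disc 66 mm across, 10 mm high, with an upright blue wing 62 (cap x) x 14 (y) mm from 10 to 44 mm above the origin. Origin: centre of the disc's underside, z up. Starts locked in its port, disc on the flange, wing along the depositor's x (within 0.05 rad). Below the disc a boss and a stem with crossbar reach 28 mm down.
- port (a point): Centre of the tank port on the flange's top, 88 mm above the work surface; the seated cap's origin is here. Thread: one way the cap stops dead after about 0.1 rad (0.2 to 0.3 if forced hard); the other way (unseen, differs by start) it turns easily 1.1 rad to a stop, without rising. It lifts out only at 60 degrees, give or take 0.1 rad; else the crossbar holds it down.
- dome_a: Bystander: cream dome cake with a cherry on a gold card, 72 mm across, 62 mm high. Origin under its centre.
- dome_b: Bystander: cream dome cake like dome_a, 72 mm across, 62 mm high. Origin under its centre.
- tart: Bystander: raspberry tart on a gold card, 104 mm across, 40 mm high. Origin under its centre.
- brownie: Bystander: brownie bar on a gold card 120 x 50 mm, 36 mm high. Origin under its centre.
- price_tag: Bystander: stone block 35 mm with a blank upright card, 80 mm wide, 80 mm high. Origin under its centre.
- spatula: Bystander: spatula lying flat along its x.
- bowl: Bystander: steel bowl, 120 mm across, 60 mm high. Origin under its centre.
Things that resemble listed ones, but are neither listed nor needed, are in the scene too. What is shaped like the cap but black, purple or turquoise is not meant.

How it is judged:
On the way, in this order (a step that is already met when the one before it is completed fails the run):
1. the carriage is at the red end stops (within 10 mm), the cap still seated (value of joint carriage above 0.16 m and z of cap in the frame of port below 0.006 m), for 0.2 s.
2. the cap is turned out of its thread (by 45 degrees or more) while still seated in its port (angle between the x axis of cap and the x axis of depositor, either way round above 0.785 rad and z of cap in the frame of port below 0.006 m and horizontal distance between cap and port below 0.006 m), for 0.1 s.
At the end, for the whole second after the job is handed in: The cap is held in the gripper's fingers (over 3 N), still (under 0.03 m/s), its disc at least 50 mm higher than the port's flange, touching neither the depositor, its carriage nor a bystander; the carriage is within 10 mm of its end stops (value of joint carriage above 0.16 m and z of cap in the frame of port above 0.05 m and contact force between cap and the fingers above 3 N and contact force between cap and depositor below 0.2 N and linear speed of cap below 0.03 m/s and contact force between cap and dome_a below 0.2 N and contact force between cap and dome_b below 0.2 N and contact force between cap and tart below 0.2 N and contact force between cap and brownie below 0.2 N and contact force between cap and price_tag below 0.2 N and contact force between cap and spatula below 0.2 N and contact force between cap and bowl below 0.2 N); the arm keeps its last pose, push and grip.
It fails at once if a bystander is moved by more than 20 mm (distance of any of dome_a, dome_b, tart, brownie, price_tag, spatula, bowl from where it was at the start of the episode above 0.02 m).
It also fails if it takes over 53 s, if anything falls off the work surface, if the arm or the gripper's body presses on something with over 40 N, if the wrist force passes 120 N, or if a joint passes its speed limit or range.

## Working session

There is one attempt and no reset: what is moved stays moved. The work goes in short steps, Python scripts to look and compute and a tool call to move; the robot and the scene stay as the last step left them, time stands still between calls to the robot, and variables do not carry over. Pictures are saved under pics/ and viewed, at most 10 in all, crops included, and the job is handed in when it is done.

Besides the shell and the picture viewer there is one more tool, called after ">>>" as name([rows], argument=value, ...), one row to a line, values as JSON. move_arm: Moves the arm, as the interface text tells. Its arguments: {"type":"object","properties":{"rows":{"type":"array","items":{"type":"array","items":{"type":"number"}}},"force":{"type":"number"}},"required":["rows"]}

```bash
mkdir -p pics; cat > h.py <<'E'
import numpy as np, cv2
from station import r, vision
def cam(n):
    d=vision.read_camera(n); return d
def cloud(d):
    h,w=d["depth"].shape
    u,v=np.meshgrid(np.arange(w),np.arange(h))
    p=cv2.undistortPoints(np.stack([u,v],-1).reshape(-1,1,2).astype(float),np.array(d["intrinsics"]),np.array(d["dist_coeffs"])).reshape(h,w,2)
    z=d["depth"].astype(float)
    P=np.dstack([p[...,0]*z,p[...,1]*z,z])
    R=cv2.Rodrigues(np.array(d["rvec"],float))[0]
    return (P-np.array(d["tvec"]).reshape(3))@R
E
python3 - <<'E'
from h import *
a=cam("scene");b=cam("side")
for n,d in(("scene",a),("side",b)):
    np.savez(""+n+".npz",P=cloud(d),c=d["color"],z=d["depth"]); cv2.imwrite(f"pics/{n}0.png",d["color"][...,::-1])
print(r.get_state(),r.grasp_offset)
E
```

```text
{'t': 0.1, 'qpos': array([-0.06579282,  0.62922383,  0.03847344,  1.51824193, -0.02700955,
        0.99632612, -0.01997937]), 'qd': array([-2.31793282e-05, -1.49614613e-03,  1.54983278e-03, -2.30324987e-03,
       -3.18640418e-04, -1.25615003e-05, -8.86444787e-04]), 'joint_efforts': array([ 3.91938796e-03, -5.50791907e+01,  1.14763990e+00, -1.87118143e+01,
       -5.21624205e-02,  1.91878073e-02,  1.80005208e-05]), 'position': array([6.49405043e-01, 1.19870876e-05, 2.04674269e-01]), 'tool_rot': array([-3.13991229e+00,  2.37385266e-05,  1.57078199e+00]), 'contact_force': array([0.445708  , 0.1234035 , 0.71810748]), 'ft_torque': array([-0.04345292, -0.00796685,  0.01723193]), 'finger_force': 0.0, 'finger_gap': 0.09396901900966172} 0.0188
```

View pics/scene0.png

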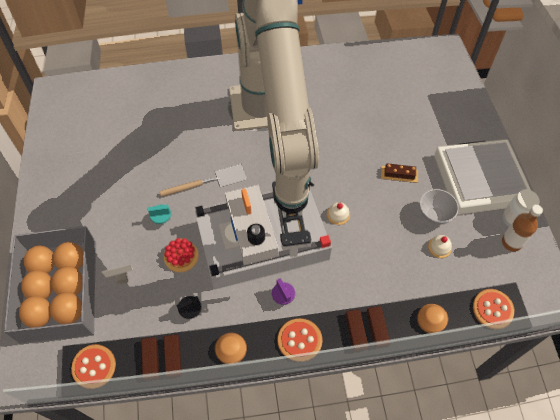

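View pics/side0.png

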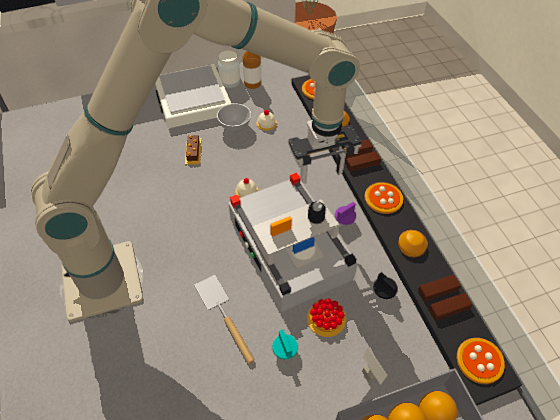

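The scene view shows the depositor around (262,235), with the orange grip at (247,200), the black motor at (256,233) and a red stop at (325,241). In the side view the orange grip is at (282,226), the blue wing at (303,245), and the red stops are at (236,201) and (295,179). I'll measure these next.

```bash
python3 - <<'E'
from h import *
for n in("scene","side"):
    f=np.load(n+".npz");P=f["P"];hsv=cv2.cvtColor(f["c"],cv2.COLOR_RGB2HSV).astype(int);H,S,V=hsv[...,0],hsv[...,1],hsv[...,2]
    box=(P[...,0]>.45)&(P[...,0]<.85)&(abs(P[...,1])<.3)&(f["z"]>0)
    for name,m in(("orange",(H>6)&(H<22)&(S>170)&(P[...,2]>.12)),("red",((H<5)|(H>174))&(S>170)&(P[...,2]>.07)),("blue",(H>95)&(H<125)&(S>120)&(P[...,2]>.08))):
        k,L,st,_=cv2.connectedComponentsWithStats((m&box).astype(np.uint8))
        for i in range(1,k):
            if st[i,4]<15: continue
            Q=P[L==i]; print(n,name,st[i],Q.mean(0).round(3),np.percentile(Q,3,0).round(3),np.percentile(Q,97,0).round(3))
            if name!="red":
                t=Q[Q[:,2]>np.percentile(Q[:,2],97)-.006]
                print('  top',cv2.minAreaRect((t[:,:2]*1000).astype(np.float32)))
    m=box&(abs(P[...,2]-.146)<.006); Q=P[m]; print(n,"plate",len(Q),cv2.minAreaRect((Q[:,:2]*1000).astype(np.float32)))
E
```

```text
scene orange [242 190   8  24  58] [ 0.516 -0.1    0.18 ] [ 0.479 -0.107  0.159] [ 0.533 -0.092  0.193]
  top ((505.60076904296875, -102.43498229980469), (56.72624206542969, 8.501899719238281), 13.66205883026123)
scene red [320 236  10  11  84] [0.622 0.107 0.104] [0.609 0.096 0.093] [0.633 0.118 0.111]
scene blue [231 218   6  22  23] [ 0.56  -0.142  0.128] [ 0.527 -0.146  0.109] [ 0.583 -0.138  0.135]
  top ((553.1592407226562, -142.95281982421875), (55.84075164794922, 2.1988155841827393), 6.781550407409668)
scene plate 1807 ((549.590576171875, -91.39168548583984), (212.6799774169922, 100.6547622680664), 7.573451995849609)
side orange [337 135   7   3  15] [0.7   0.013 0.332] [0.693 0.009 0.328] [0.709 0.016 0.337]
  top ((700.077392578125, 14.220440864562988), (15.37124252319336, 8.071622848510742), 18.39288330078125)
side orange [271 217  21  20 263] [ 0.499 -0.105  0.178] [ 0.473 -0.111  0.152] [ 0.526 -0.095  0.194]
  top ((500.5614013671875, -102.10655212402344), (56.72727966308594, 16.077125549316406), 4.541563987731934)
side red [290 173  10  12  83] [0.615 0.103 0.101] [0.606 0.09  0.085] [0.628 0.118 0.11 ]
side blue [293 237  21  16 179] [ 0.549 -0.145  0.122] [ 0.522 -0.151  0.103] [ 0.578 -0.138  0.136]
  top ((549.2338256835938, -143.96839904785156), (62.43327713012695, 9.858301162719727), 6.4359283447265625)
side plate 1705 ((548.3939208984375, -93.58737182617188), (210.71099853515625, 105.91924285888672), 7.248066425323486)
```

>>> move_arm([
  [0, 0, 35, 0, 0, -6.9, 0],
  [-5, 0, 5, 0, 0, -6.9, 0],
  [-14, -10, 0, 0, 0, -6.9, 0],
  [-14, -10, 0, 0, 0, -6.9, 0],
  [-14, -10, 0, 0, 0, -6.9, 0],
  [-14, -10, 0, 0, 0, -6.9, 0],
  [-14, -10, 0, 0, 0, -6.9, 0],
  [-14, -10, 0, 0, 0, -6.9, 0],
  [-14, -10, 0, 0, 0, -6.9, 0],
  [-14, -10, 0, 0, 0, -6.9, 0],
  [-14, -10, 0, 0, 0, -6.9, 0],
  [-14, -9, 0, 0, 0, -6.7, 0],
])

```text
t: 1.1
position: [0.5039, -0.0995, 0.2452]
tool_rot: [-3.141, 0.001, 0.123]
contact_force: [0.0, -0.1, -0.3]
finger_gap: 0.0939
finger_force: 0.0
```

>>> move_arm([
  [0, 0, 0, 0, 0, 0, 0],
  [0, 0, 0, 0, 0, 0, 0],
  [0, 0, 0, 0, 0, 0, 0],
  [0, 0, 0, 0, 0, 0, 0],
])

```text
t: 1.43
position: [0.506, -0.098, 0.2453]
tool_rot: [-3.141, -0.001, 0.133]
contact_force: [-0.7, -0.3, 0.7]
finger_gap: 0.0942
finger_force: 0.0
```

>>> move_arm([
  [0, 0, -20, 0, 0, 0, 0],
  [0, 0, -20, 0, 0, 0, 0],
  [0, 0, -20, 0, 0, 0, 0],
  [0, 0, -15, 0, 0, 0, 0],
  [0, 0, -10, 0, 0, 0, 0],
  [0, 0, 0, 0, 0, 0, 0],
  [0, 0, 0, 0, 0, 0, 0.5],
  [0, 0, 0, 0, 0, 0, 0.8],
  [0, 0, 0, 0, 0, 0, 1],
  [0, 0, 0, 0, 0, 0, 1],
  [0, 0, 0, 0, 0, 0, 1],
  [0, 0, 0, 0, 0, 0, 1],
], force=20)

```text
t: 2.43
position: [0.5053, -0.099, 0.1609]
tool_rot: [3.141, -0.001, 0.129]
contact_force: [-0.6, -0.3, -0.3]
finger_gap: 0.0574
finger_force: 0.0
```

>>> move_arm([
  [0, 0, 0, 0, 0, 0, 1],
  [0, 0, 0, 0, 0, 0, 1],
  [0, 0, 0, 0, 0, 0, 1],
  [0, 0, 0, 0, 0, 0, 1],
  [0, 0, 0, 0, 0, 0, 1],
  [0, 0, 0, 0, 0, 0, 1],
  [0, 0, 0, 0, 0, 0, 1],
  [0, 0, 0, 0, 0, 0, 1],
])

```text
t: 3.1
position: [0.505, -0.0986, 0.1604]
tool_rot: [-3.141, 0.0, 0.13]
contact_force: [-0.1, 0.4, 1.0]
finger_gap: 0.0141
finger_force: 20.0
```

>>> move_arm([
  [-0.7, 5, 0, 0, 0, 0, 1],
  [-1.4, 11, 0, 0, 0, 0, 1],
  [-1.4, 11, 0, 0, 0, 0, 1],
  [-1.4, 11, 0, 0, 0, 0, 1],
  [-1.4, 11, 0, 0, 0, 0, 1],
  [-1.4, 11, 0, 0, 0, 0, 1],
  [-1.4, 11, 0, 0, 0, 0, 1],
  [-1.4, 11, 0, 0, 0, 0, 1],
  [-1.4, 11, 0, 0, 0, 0, 1],
  [-1, 8, 0, 0, 0, 0, 1],
  [0, 0, 0, 0, 0, 0, 1],
  [0, 0, 0, 0, 0, 0, 1],
])

```text
t: 4.1
position: [0.4912, 0.0047, 0.1604]
tool_rot: [-3.139, 0.001, 0.131]
contact_force: [-3.8, 2.1, 2.4]
finger_gap: 0.0137
finger_force: 20.0
```

>>> move_arm([
  [-0.5, 4, 0, 0, 0, 0, 1],
  [-0.5, 4, 0, 0, 0, 0, 1],
  [-0.5, 4, 0, 0, 0, 0, 1],
  [-0.5, 4, 0, 0, 0, 0, 1],
  [0, 0, 0, 0, 0, 0, 1],
  [0, 0, 0, 0, 0, 0, 1],
])

```text
t: 4.6
position: [0.4894, 0.0187, 0.1604]
tool_rot: [-3.141, 0.001, 0.129]
contact_force: [-4.9, 0.1, 3.4]
finger_gap: 0.014
finger_force: 20.0
```

>>> move_arm([
  [-0.4, 3, 0, 0, 0, 0, 1],
  [-0.4, 3, 0, 0, 0, 0, 1],
  [0, 0, 0, 0, 0, 0, 1],
  [0, 0, 0, 0, 0, 0, 1],
])

```text
t: 4.93
position: [0.4887, 0.0242, 0.1604]
tool_rot: [-3.141, 0.001, 0.129]
contact_force: [-5.3, -1.3, 2.5]
finger_gap: 0.014
finger_force: 20.0
```

>>> move_arm([
  [-0.4, 3, 0, 0, 0, 0, 1],
  [-0.4, 3, 0, 0, 0, 0, 1],
  [0, 0, 0, 0, 0, 0, 1],
  [0, 0, 0, 0, 0, 0, 1],
])

```text
t: 5.27
position: [0.4885, 0.0256, 0.1604]
tool_rot: [3.136, 0.0, 0.126]
contact_force: [-2.8, -12.5, 1.6]
finger_gap: 0.0138
finger_force: 20.0
```

>>> move_arm([
  [0, -3, 0, 0, 0, 0, 1],
  [0, 0, 0, 0, 0, 0, 0],
  [0, 0, 0, 0, 0, 0, 0],
  [0, 0, 0, 0, 0, 0, 0],
  [0, 0, 0, 0, 0, 0, 0],
  [0, 0, 0, 0, 0, 0, 0],
  [0, 0, 0, 0, 0, 0, 0],
  [0, 0, 30, 0, 0, 0, 0],
  [0, 0, 30, 0, 0, 0, 0],
  [0, 0, 30, 0, 0, 0, 0],
  [2, -30, 0, 0, 0, 0, 0],
  [4, -30, 0, 0, 0, 0, 0],
])

```text
t: 6.27
position: [0.4959, -0.0316, 0.2523]
tool_rot: [-3.141, -0.004, 0.135]
contact_force: [0.0, -1.3, -0.4]
finger_gap: 0.0836
finger_force: 0.0
```

```bash
cat > m.py <<'E'
from h import *
import sys
tag=sys.argv[1]
ims=[]
for n in("scene","side","wrist"):
    d=cam(n);P=cloud(d);hsv=cv2.cvtColor(d["color"],cv2.COLOR_RGB2HSV).astype(int);H,S,V=hsv[...,0],hsv[...,1],hsv[...,2]
    ims.append(cv2.resize(d["color"][...,::-1],(400,300)))
    box=(P[...,0]>.35)&(P[...,0]<.85)&(P[...,1]>-.3)&(P[...,1]<.25)&(d["depth"]>0)
    for name,m in(("orange",(H>6)&(H<22)&(S>170)&(P[...,2]>.12)&(P[...,2]<.21)),("red",((H<5)|(H>174))&(S>170)&(P[...,2]>.07)),("blue",(H>95)&(H<125)&(S>120)&(P[...,2]>.08))):
        k,L,st,_=cv2.connectedComponentsWithStats((m&box).astype(np.uint8))
        for i in range(1,k):
            if st[i,4]<25: continue
            Q=P[L==i]; t=Q[abs(Q[:,2]-np.percentile(Q[:,2],95))<.004]
            print(n,name,st[i],Q.mean(0).round(3),'top',np.percentile(t[:,2],50).round(3),cv2.minAreaRect((t[:,:2]*1000).astype(np.float32)))
cv2.imwrite(f"pics/{tag}.png",np.vstack([np.hstack(ims[:2]),np.hstack([ims[2],ims[2]*0])]))
s=r.get_state();print(s["t"],s["position"],s["tool_rot"],s["contact_force"])
E
python3 m.py m1
```

```text
scene orange [285 180   9  24  78] [0.497 0.022 0.178] top 0.193 ((490.75201416015625, 20.497737884521484), (54.04353332519531, 4.243497848510742), 10.897729873657227)
scene red [303 180   6  11  41] [0.427 0.087 0.102] top 0.108 ((426.3910217285156, 85.09541320800781), (23.025718688964844, 8.718995094299316), 1.7296935319900513)
scene red [322 236   8  11  74] [0.622 0.108 0.103] top 0.107 ((621.4220581054688, 107.1833267211914), (20.38591194152832, 23.02511978149414), 14.510011672973633)
scene blue [231 217   9  23 111] [ 0.558 -0.137  0.129] top 0.133 ((553.2110595703125, -137.76971435546875), (59.00579071044922, 12.909546852111816), 7.1805009841918945)
side orange [251 184  20  19 262] [0.483 0.019 0.176] top 0.191 ((484.63958740234375, 21.393123626708984), (57.966041564941406, 14.110966682434082), 7.700674533843994)
side red [230 196   5  12  38] [0.415 0.078 0.1  ] top 0.105 ((415.5074462890625, 77.71158599853516), (27.441831588745117, 9.979491233825684), 87.1703872680664)
side blue [293 236  21  17 206] [ 0.55  -0.144  0.123] top 0.132 ((551.45751953125, -141.59886169433594), 
[... 164 characters left out ...]
628906), (58.26136016845703, 14.339258193969727), 7.779970169067383)
wrist red [120  36  13  31 327] [0.614 0.115 0.105] top 0.105 ((614.4234619140625, 115.29557800292969), (24.05024528503418, 10.463164329528809), 6.816220283508301)
wrist red [141 242  13  28 238] [0.422 0.09  0.105] top 0.105 ((420.7810363769531, 89.55963897705078), (24.56023406982422, 10.408440589904785), 9.376214981079102)
wrist blue [ 384  125   29   70 1645] [ 0.55  -0.134  0.125] top 0.131 ((549.6981811523438, -136.33734130859375), (59.60376739501953, 12.903909683227539), 7.1199727058410645)
6.4167 [ 0.49469137 -0.03521718  0.25089889] [ 3.14069358e+00 -1.06199306e-03  1.24650288e-01] [0.049765   0.41527402 0.22042944]
```

View pics/m1.png

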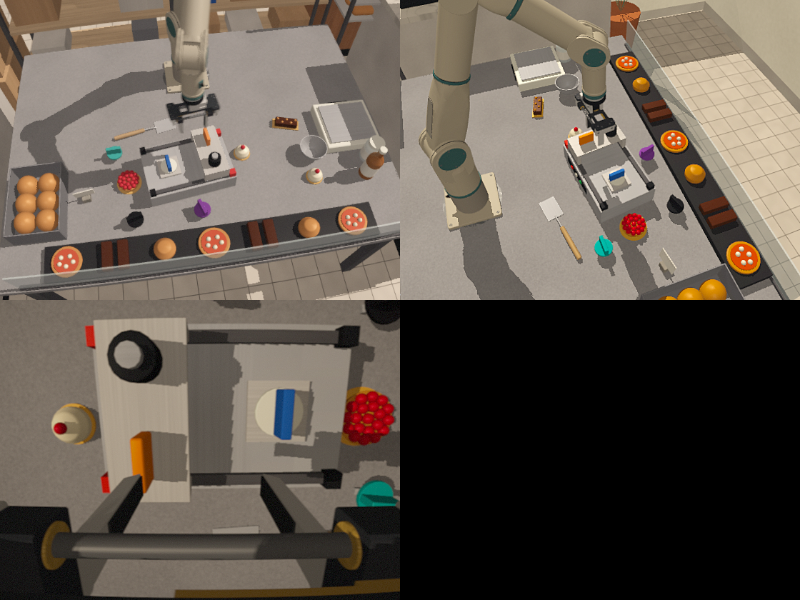

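The bridge sits against both red stops, and the cap with its blue wing is uncovered (wrist panel, about (285,413)). I'll move over the cap and measure it once more from close up.

>>> move_arm([
  [7, -15, 0, 0, 0, 0, 0],
  [10, -17, 0, 0, 0, 0, 0],
  [10, -20, 0, 0, 0, 0, 0],
  [10, -20, 0, 0, 0, 0, 0],
  [10, -15, 0, 0, 0, 0, 0],
  [10, -15, 0, 0, 0, 0, 0],
  [0, 0, -15, 0, 0, 0, 0],
  [0, 0, -15, 0, 0, 0, 0],
  [0, 0, -10, 0, 0, 0, 0],
  [0, 0, 0, 0, 0, 0, 0],
  [0, 0, 0, 0, 0, 0, 0],
  [0, 0, 0, 0, 0, 0, 0],
])

```text
t: 7.42
position: [0.552, -0.1345, 0.211]
tool_rot: [3.142, -0.001, 0.13]
contact_force: [0.5, -0.2, 0.4]
finger_gap: 0.0937
finger_force: 0.0
```

```bash
python3 m.py m2 | grep -v red
```

```text
scene orange [285 180   9  23  79] [0.497 0.022 0.179] top 0.193 ((489.76123046875, 20.40580177307129), (54.1544075012207, 6.272321701049805), 12.479893684387207)
scene blue [231 217   9  23 111] [ 0.558 -0.137  0.129] top 0.133 ((553.426025390625, -137.4629364013672), (59.993717193603516, 11.843448638916016), 8.007309913635254)
side orange [251 184  20  19 259] [0.483 0.018 0.177] top 0.191 ((484.2873229980469, 21.33478546142578), (56.744449615478516, 15.651850700378418), 3.8762881755828857)
side blue [293 237  21  16 203] [ 0.549 -0.143  0.123] top 0.132 ((548.9714965820312, -142.15419006347656), (53.98973083496094, 15.930035591125488), 6.248268127441406)
wrist orange [  16  250   61   39 1705] [0.504 0.023 0.172] top 0.191 ((506.9571838378906, 27.025741577148438), (12.567079544067383, 13.800789833068848), 4.663249969482422)
wrist blue [ 278  179   16   81 1266] [ 0.553 -0.137  0.131] top 0.131 ((549.9888305664062, -137.86849975585938), (61.067787170410156, 11.866488456726074), 7.270652770996094)
7.5667 [ 0.55207016 -0.13487072  0.21130219] [ 3.14123846e+00 -1.56934430e-03  1.29456205e-01] [-0.47606817  0.51608384  0.65243673]
```

>>> move_arm([
  [-1, -3, 0, 0, 0, 0, 0],
  [0, 0, -20, 0, 0, 0, 0],
  [0, 0, -20, 0, 0, 0, 0],
  [0, 0, -20, 0, 0, 0, 0],
  [0, 0, -20, 0, 0, 0, 0],
  [0, 0, -18, 0, 0, 0, 0],
  [0, 0, -10, 0, 0, 0, 0],
  [0, 0, 0, 0, 0, 0, 0],
  [0, 0, 0, 0, 0, 0, 0],
  [0, 0, 0, 0, 0, 0, 1],
  [0, 0, 0, 0, 0, 0, 1],
  [0, 0, 0, 0, 0, 0, 1],
])

```text
t: 8.57
position: [0.5512, -0.1382, 0.1035]
tool_rot: [3.141, -0.002, 0.129]
contact_force: [0.4, -1.1, -0.1]
finger_gap: 0.0777
finger_force: 0.0
```

>>> move_arm([
  [0, 0, 0, 0, 0, 0, 1],
  [0, 0, 0, 0, 0, 0, 1],
  [0, 0, 0, 0, 0, 0, 1],
  [0, 0, 0, 0, 0, 0, 1],
  [0, 0, 0, 0, 0, 0, 1],
  [0, 0, 0, 0, 0, 0, 1],
  [0, 0, 0, 0, 0, 0, 1],
  [0, 0, 0, 0, 0, 0, 1],
  [0, 0, 0, 0, 0, 0, 1],
], force=30)

```text
t: 9.32
position: [0.5505, -0.138, 0.1025]
tool_rot: [3.142, -0.0, 0.129]
contact_force: [0.4, -1.4, -0.2]
finger_gap: 0.0173
finger_force: 0.0
```

Try counter-clockwise gently first: about 5°, then 9°.

>>> move_arm([
  [0, 0, 0, 0, 0, 0, 1],
  [0, 0, 0, 0, 0, 0, 1],
  [0, 0, 0, 0, 0, 0, 1],
  [0, 0, 0, 0, 0, 0, 1],
])

```text
t: 9.65
position: [0.5505, -0.1379, 0.1025]
tool_rot: [-3.142, 0.0, 0.129]
contact_force: [-0.5, 0.5, -0.3]
finger_gap: 0.0138
finger_force: 30.0
```

>>> move_arm([
  [0, 0, 0, 0, 0, 2, 1],
  [0, 0, 0, 0, 0, 2, 1],
  [0, 0, 0, 0, 0, 2, 1],
  [0, 0, 0, 0, 0, 2, 1],
  [0, 0, 0, 0, 0, 1, 1],
  [0, 0, 0, 0, 0, 0, 1],
  [0, 0, 0, 0, 0, 0, 1],
])

```text
t: 10.23
position: [0.5504, -0.138, 0.1024]
tool_rot: [-3.142, 0.0, 0.285]
contact_force: [-0.6, 0.3, 0.1]
finger_gap: 0.0138
finger_force: 30.0
```

```bash
python3 -c "
from h import *
s=r.get_state()
for k in('tool_rot','contact_force','ft_torque','finger_force','finger_gap','qpos'):print(k,s[k])"
```

```text
tool_rot [-3.14156231e+00  5.35722484e-05  2.85417200e-01]
contact_force [-0.55422027  0.29495198  0.14793435]
ft_torque [-0.00798562  0.06072464  0.03078224]
finger_force 30.000033974647522
finger_gap 0.013806573830767442
qpos [-0.01744053  0.67081895  0.33477438  1.85498016 -0.33465966  0.67107641
 -0.77089076]
```

It turns freely past 0.1 rad with almost no torque, so this is the opening direction. I'll continue this way.

>>> move_arm([
  [0, 0, 0, 0, 0, 4, 1],
  [0, 0, 0, 0, 0, 5, 1],
  [0, 0, 0, 0, 0, 5, 1],
  [0, 0, 0, 0, 0, 5, 1],
  [0, 0, 0, 0, 0, 5, 1],
  [0, 0, 0, 0, 0, 5, 1],
  [0, 0, 0, 0, 0, 5, 1],
  [0, 0, 0, 0, 0, 5, 1],
  [0, 0, 0, 0, 0, 5, 1],
  [0, 0, 0, 0, 0, 4, 1],
  [0, 0, 0, 0, 0, 0, 1],
  [0, 0, 0, 0, 0, 0, 1],
])

```text
t: 11.23
position: [0.5505, -0.1382, 0.1024]
tool_rot: [3.142, -0.0, 1.121]
contact_force: [0.2, -0.2, -0.4]
finger_gap: 0.0138
finger_force: 30.0
```

```bash
python3 m.py m3 | grep -v red; python3 -c "
from h import *
s=r.get_state()
print(s['ft_torque'])"
```

```text
scene orange [285 180   9  23  78] [0.497 0.022 0.179] top 0.192 ((490.8294372558594, 20.537439346313477), (51.43122863769531, 5.672309875488281), 12.69334602355957)
scene blue [237 225   9  10  68] [ 0.565 -0.121  0.125] top 0.132 ((562.3952026367188, -119.98908996582031), (25.86748695373535, 11.15764045715332), 54.8742561340332)
side orange [251 184  20  19 259] [0.483 0.018 0.177] top 0.192 ((484.2813720703125, 21.424448013305664), (56.973873138427734, 15.653562545776367), 3.378300189971924)
side blue [300 232   8  26 128] [ 0.549 -0.146  0.131] top 0.143 ((542.95068359375, -142.79910278320312), (1.8560229539871216, 0.0), -107.8991470336914)
wrist blue [ 267  205   31  122 3481] [ 0.553 -0.131  0.13 ] top 0.131 ((551.35107421875, -134.81192016601562), (55.25950241088867, 14.140646934509277), 63.47736740112305)
11.3833 [ 0.55049931 -0.13812453  0.10245865] [3.14150713e+00 2.53662648e-04 1.12230911e+00] [ 0.63453148 -0.67964858 -0.51625335]
[-0.13125401  0.0104464   0.01877133]
```

The wing has turned with the gripper, about 57° so far. I'll go on to the open stop.

>>> move_arm([
  [0, 0, 0, 0, 0, 2, 1],
  [0, 0, 0, 0, 0, 2, 1],
  [0, 0, 0, 0, 0, 1.5, 1],
  [0, 0, 0, 0, 0, 1, 1],
  [0, 0, 0, 0, 0, 0, 1],
  [0, 0, 0, 0, 0, 0, 1],
  [0, 0, 0, 0, 0, 0, 1],
])

```text
t: 11.97
position: [0.5502, -0.138, 0.1024]
tool_rot: [-3.141, 0.0, 1.237]
contact_force: [-0.7, -0.2, 0.7]
finger_gap: 0.0138
finger_force: 30.0
```

```bash
python3 -c "
from h import *
s=r.get_state()
print(s['ft_torque'],s['tool_rot'])"
```

```text
[-0.02205452  0.2821982  -0.10928082] [-3.14099946e+00  9.20245265e-05  1.23658652e+00]
```

It is at the stop (1.11 rad). I'll ease back 2° to sit inside the lift window, then lift straight up.

>>> move_arm([
  [0, 0, 0, 0, 0, -2, 1],
  [0, 0, 0, 0, 0, 0, 1],
  [0, 0, 2, 0, 0, 0, 1],
  [0, 0, 3, 0, 0, 0, 1],
  [0, 0, 4, 0, 0, 0, 1],
  [0, 0, 4, 0, 0, 0, 1],
  [0, 0, 0, 0, 0, 0, 1],
], force=35)

```text
t: 12.55
position: [0.5513, -0.1381, 0.1165]
tool_rot: [3.14, -0.0, 1.203]
contact_force: [1.0, -0.3, -1.0]
finger_gap: 0.0137
finger_force: 35.0
```

>>> move_arm([
  [0, 0, 6, 0, 0, 0, 1],
  [0, 0, 10, 0, 0, 0, 1],
  [0, 0, 12, 0, 0, 0, 1],
  [0, 0, 12, 0, 0, 0, 1],
  [0, 0, 12, 0, 0, 0, 1],
  [0, 0, 12, 0, 0, 0, 1],
  [0, 0, 8, 0, 0, 0, 1],
  [0, 0, 3, 0, 0, 0, 1],
  [0, 0, 0, 0, 0, 0, 1],
  [0, 0, 0, 0, 0, 0, 1],
  [0, 0, 0, 0, 0, 0, 1],
  [0, 0, 0, 0, 0, 0, 1],
])

```text
t: 13.55
position: [0.55, -0.1379, 0.1898]
tool_rot: [-3.14, 0.0, 1.203]
contact_force: [-0.1, 0.7, -1.6]
finger_gap: 0.0137
finger_force: 35.0
```

```bash
python3 m.py m4 | grep -v red
```

```text
scene orange [285 180   9  24  81] [0.497 0.022 0.178] top 0.191 ((488.3079833984375, 21.801380157470703), (56.740177154541016, 7.666218280792236), 9.367352485656738)
scene blue [236 209   9  10  73] [ 0.563 -0.119  0.211] top 0.221 ((562.0116577148438, -117.20159149169922), (16.424949645996094, 11.807853698730469), 71.31146240234375)
side orange [251 184  20  19 252] [0.482 0.018 0.177] top 0.192 ((484.46881103515625, 21.40001678466797), (55.88418197631836, 16.007043838500977), 8.857015609741211)
side blue [302 212   6  27 139] [ 0.547 -0.148  0.216] top 0.221 ((551.0341796875, -140.49208068847656), (60.59132385253906, 10.249876022338867), 69.5596694946289)
wrist orange [   0    0  124   67 5801] [0.483 0.02  0.177] top 0.191 ((480.2764587402344, 23.750797271728516), (50.09947204589844, 14.513930320739746), 7.214593887329102)
wrist blue [ 267  205   31  122 3480] [ 0.552 -0.131  0.217] top 0.219 ((550.7283325195312, -134.44805908203125), (54.815921783447266, 14.035412788391113), 68.17594909667969)
13.7 [ 0.55024823 -0.13788316  0.19002377] [-3.14071044e+00  1.16988591e-04  1.20252122e+00] [ 0.43000826 -0.37992069 -0.67186767]
```

View pics/m4.png

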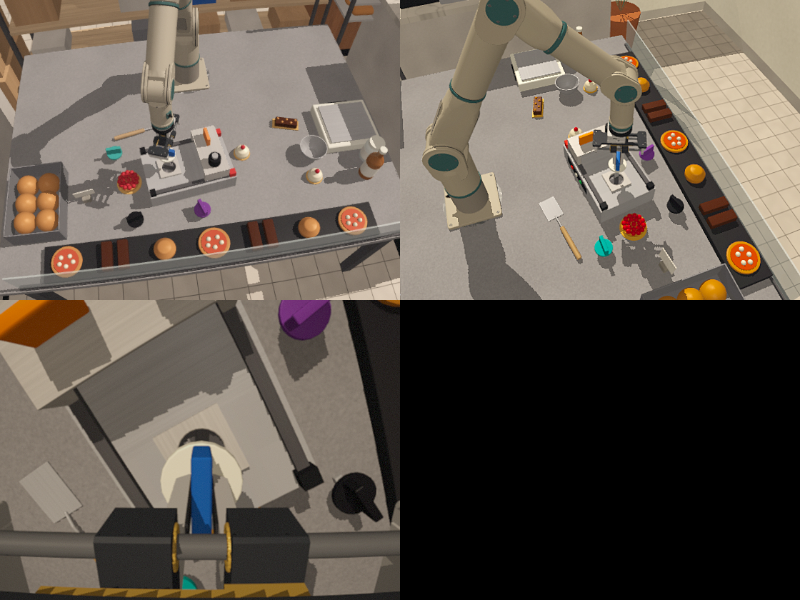

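The cap is clear of its port: the wrist panel shows it held at (200,480) with the open port behind it. It has risen about 88 mm, and the carriage is still at the stops.

```bash
python3 -c "
from h import *
print(r.hand_in())"
```

```text
the job is handed in; nothing more can be done
None
```

I slid the carriage to the red stops, unscrewed the cap counter-clockwise to its open stop, lifted it about 88 mm above its port, and handed the job in at about 14 s with the cap held steady in the gripper; the judge's verdict was not shown.

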